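# Hold the gouge box lid open for fitting its stay

## Task

I am about to screw a stay onto the lid of the wooden gouge box and need the lid held. Take the little steel kettle off the lid without tipping it over and hang it by its handle on the hook of the post, hanging still and let go of; then raise the lid to 60 degrees from closed and keep holding it there, because it has no stay yet and falls shut by itself: finish while still holding it. Do not let the lid drop, and leave the tools and other things on the bench where they are.

Things in the scene. Friction and masses are not known exactly. Their poses are not given: they have to be found in the camera images.
- kettle: Small empty open steel kettle with a stiff (not folding) wire bail handle, 0.18 to 0.35 kg. It stands on the closed lid of the gouge box. Pot 84 mm across at the foot, 106 mm at the rim, 80 mm high, wall 3 mm. The bail rises from the rim, in the kettle's y-z plane, to a straight level wooden grip. Origin: centre of the underside; z up, y along the grip, x through the handle's opening.
- kettle_grip (a point): Centre of the kettle's turned wooden handle grip, 148 mm above its underside. The grip is a round bar 14 mm in diameter and 86 mm long along the kettle's y. The opening below it is 61 mm high (grip underside to pot rim) and about 100 mm wide, with 5 mm wires at its two sides.
- hook_post: Fixed wooden post, 30 x 36 mm, 262 mm tall, on a 100 mm square base, left or right of the box. A steel hook of 10 mm bar sticks out of it along its own -x: it slopes gently down to its seat and then curves up to a tip 116 mm in front of the post's axis, 254 mm above the bench (underside at the seat: 220 mm). Origin: centre of the base's underside; z up.
- hook_seat (a point): Where the centre of the kettle's grip lies when it hangs in the lowest part of the hook: just above the bar, 80 mm in front of the post's axis (36 mm short of the tip), 237 mm above the bench. The grip hangs across the bar, its handle's opening threaded over the tip from in front.
- chest: The gouge box, fixed on the bench: a pine box with dovetailed corners, 220 mm deep (x), 300 mm wide (y), 100 mm high, closed by a hinged lid 14 mm thick (top at 114 mm). Origin: centre of the underside; x points to the hinged back edge, so -x is the front, where the pull is; y along the hinge.
- chest_lid (a joint): Angle of the box's lid, in rad: 0 is closed, growing as the front edge rises; 60 degrees is 1.047; it stops at 1.75. Hinges are free: the lid (about 0.55 kg, hidden 0.4 to 0.75) falls shut when let go below about 90 degrees. Lifting at the pull takes 2 to 4 N.
- lid_pull (a point): Grasp point on the lid's pull, a wooden tongue in the plane of the lid that sticks 42 mm out from the middle of its front edge: 30 mm wide (along y), 14 mm thick. The point is at mid thickness, 26 mm out from the lid's edge; closed, it is 107 mm above the bench and 32 mm in front of the box's wall. It moves with the lid, on an arc of 252 mm radius about the hinge.
- lid_hinge (a point): Middle of the lid's hinge axis, at the box's back edge, 100 mm above the bench; the axis runs along the box's y.
- lid_stay: Brass lid stay lying flat on the bench between robot and box: about 133 mm long, a 12 x 4 mm bar along x with a small plate at one end and a 12 mm high pivot block at the other. Leave alone. Origin: under its middle.
- screwdriver: Wooden-handled screwdriver 200 mm long, lying on the bench between robot and box, 26 mm thick. Leave alone. Origin: under its middle, x towards its tip.
- gouge_a: Carving gouge 205 mm long, 22 mm thick, lying beside the left end of the gouge box. Leave alone. Origin: under the front end of its handle, x towards the blade.
- gouge_b: Carving gouge 205 mm long, 22 mm thick, lying on the right of the bench. Leave alone. Origin: under the front end of its handle, x towards the blade.
- mallet: Round carver's mallet standing on its head, 82 mm across, 226 mm tall, far left. Leave alone. Origin: centre of its underside.
- glue_bottle: White glue bottle 60 mm across and 170 mm tall, far right. Leave alone. Origin: centre of its underside.
- oilstone: Oilstone in its wooden block, 190 x 68 x 34 mm, far left. Leave alone. Origin: centre of its underside, x along its length.
- vice: Small grey swivel bench vice, fixed, about 150 x 110 mm and 125 mm high, on the other side of the box from the hook post. Origin: centre of its foot.
There are look-alikes about, which are no part of the job. What is shaped like the kettle but red is not meant.

How it is judged (in metres and radians):
On the way:
1. the kettle hangs still by its handle on the hook, let go of, with the lid not yet raised (distance between kettle_grip and hook_seat below 0.045 m and contact force between kettle and hook_post above 0.8 N and contact force between kettle and the arm below 0.1 N and contact force between kettle and the fingers below 0.1 N and angle between kettle's own z axis and vertical below 0.4 rad and height (world z) of kettle above 0.06 m and linear speed of kettle below 0.05 m/s and value of joint chest_lid below 0.1 rad), for 0.3 s.
At the end, for the whole second after the job is handed in: Kettle at rest on the hook (grip centre within 45 mm of the seat point, tilt under 0.4 rad, over 60 mm up, untouched by the robot); lid still at 60 degrees within 5 (0.960 to 1.134 rad), carried by the robot alone with over 0.8 N (distance between kettle_grip and hook_seat below 0.045 m and contact force between kettle and hook_post above 0.8 N and contact force between kettle and the arm below 0.1 N and contact force between kettle and the fingers below 0.1 N and angle between kettle's own z axis and vertical below 0.4 rad and height (world z) of kettle above 0.06 m and linear speed of kettle below 0.05 m/s and value of joint chest_lid between 0.96 and 1.134 rad and velocity of joint chest_lid between -0.05 and 0.05 rad/s and (contact force between chest_lid and the fingers above 0.8 N or contact force between chest_lid and the arm above 0.8 N) and contact force between chest_lid and kettle below 0.05 N); the arm keeps its last pose, push and grip.
It fails at once if the kettle is tipped over (angle between kettle's own z axis and vertical above 0.9 rad).
It fails at once if the lid is let drop (falls faster than 1.2 rad/s) (velocity of joint chest_lid below -1.2 rad/s).
It fails at once if a tool or other thing on the bench is moved by more than 30 mm (distance of any of lid_stay, screwdriver, gouge_a, gouge_b, mallet, glue_bottle, oilstone from where it was at the start of the episode above 0.03 m).
It also fails if it takes over 64 s, if anything falls off the work surface, if the arm or the gripper's body presses on something with over 40 N, if the wrist force passes 120 N, or if a joint passes its speed limit or range.

## Robot

A 6-joint arm with a two-finger parallel gripper is mounted at the origin on the work surface. World frame = base frame: x ahead of the robot, y to its left, z up, the work surface at z = 0. Lengths are in mm, angles in degrees, forces in N, time in s.
With the tool pointing down it reaches from about 300 to 850 mm from the base axis. Payload 4.2 kg.
Tool frame: the origin (TCP) lies midway between the tips of the shut fingers; the grasp point (between the pads) lies 19 mm behind it (env.grip_depth is the distance from the TCP to the grasp point, in mm); z points along the fingers, y is the line along which they close (so a half turn about z gives the same grasp; the last joint's range is limited). The gripper opens to 91 mm and grips with 3 to 60 N. Pads are 32 mm wide; open, the fingers measure 118 mm over their backs; the gripper's body (76 mm by 178 mm) begins 60 mm behind the grasp point.
Start: joints at [68.583, 18.312, 89.639, -0, 72.044, -1.146], TCP at [199.22, 539.402, 213.976] pointing down, gripper open.
Joint ranges: [-177.97, 177.97], [-48.28, 115.42], [12.27, 149.76], [-77.06, 257.06], [2.81, 150.46], [-146.56, 146.56]. Speed limits (degrees/s): [147.25, 147.25, 180, 180, 180, 180].

## Interface

Orientations are given as [roll, pitch, yaw] about the fixed x, y, z axes, in that order (R = Rz(yaw) Ry(pitch) Rx(roll)).
In Python, from workcell import env, eyes gives the robot as it stands.
- The arm moves only by the tool send_rows, never from a script. Its argument "motion" is a list of rows, each a list of 7 numbers: the shift along the world's x, y, z normalised to -1 to 1, where 1 is 0.5 m, then the turn, a rotation vector about the world's x, y, z normalised to -1 to 1, where 1 is 60 degrees, then the opening, from -1 (shut) to 1 (fully open). A call has 1 to 20 rows; each row is the pose to reach, as a shift and turn from the pose commanded when the call began; what a row does not reach only later rows make up. A row lasts 1/8 s, in which the tool goes at most 62.5 mm and 10.7 degrees, less where a joint would pass 70% of its speed; a pose out of reach is approached as far as the arm can. A call with a number of a shift or a turn outside -1 to 1 is refused whole. A call with a gripper value outside its range is refused whole. The fingers move at their own pace and stop on an object; "squeeze" is the grip in N (left out, the last holds). Time passes only in rows, so rows that repeat a pose let the fingers close. It gives the time, the measured TCP pose, the force, the opening and the grip force at its end, in the units of the state.
- env.state(): the state, without advancing time (a new reading comes with each control period).
- eyes.grab_frame(name): name is "scene" or "top"; returns a dict with "pixels" (400x640x3 uint8, red, green, blue), "depth" (400x640 float32, mm along the optical axis (not along the pixel's ray), 0 where there is no reading), "fx", "fy", "cx", "cy" (pixels), "distortion" ([k1, k2, p1, p2, k3] as OpenCV has them; the pictures are not rectified), "R" (3x3) and "t" (3): a world point X has camera coordinates R X + t. Camera axes: x right, y down, z forward; pixel columns grow to the right and rows downward; lengths in mm; the calibration is good to about 2 mm. A picture is of the moment at which its call begins.
- env.job_done(): hands the job in; it is judged then, once.
The state is a dict: "time_s": time; "qpos": joint angles; "qvel": joint speeds; "effort": joint torques, N m; "ee_pos": TCP position; "ee_rot": TCP orientation; "force": force on the tool from outside, world axes, zero at the start; "torque": the same for the moment, N m; "gripper_width": finger opening in mm; "gripper_force": force on a finger pad.
Only numpy, scipy, OpenCV 4.12 (cv2) and the standard library are available. Lean on these libraries where they do the work, as an engineer would, in place of code of your own. Each camera call takes 0.05 s, during which the arm holds its last target. There are 200 camera calls.

## Working session

There is one attempt and no reset: what is moved stays moved. The work goes in short steps, Python scripts to look and compute and a tool call to move; the robot and the scene stay as the last step left them, time stands still between calls to the robot, and variables do not carry over. Pictures are saved under pics/ and viewed, at most 10 in all, crops included, and the job is handed in when it is done.

Besides the shell and the picture viewer there is one more tool, called after "Call:" by a JSON object that holds its "method" and its "body", one argument or row to a line. send_rows: Moves the arm, as the interface text tells. Its arguments: {"type":"object","properties":{"motion":{"type":"array"},"squeeze":{"type":"number"}},"required":["motion"]}

```bash
ls; mkdir -p pics
cat > h.py <<'E'
import numpy as np, cv2
from workcell import env, eyes
def grab(n,save=None):
    f=eyes.grab_frame(n)
    if save: cv2.imwrite(save,f["pixels"][:,:,::-1])
    return f
def cloud(f):
    K=np.array([[f["fx"],0,f["cx"]],[0,f["fy"],f["cy"]],[0,0,1.]])
    h,w=f["depth"].shape
    u,v=np.meshgrid(np.arange(w),np.arange(h))
    p=cv2.undistortPoints(np.stack([u,v],-1).reshape(-1,1,2).astype(np.float64),K,np.array(f["distortion"])).reshape(h,w,2)
    d=f["depth"].astype(float)
    c=np.dstack([p[...,0]*d,p[...,1]*d,d])
    W=(c-np.array(f["t"]))@np.array(f["R"])
    W[d==0]=np.nan
    return W
E
python3 - <<'E'
from h import *
print(env.state())
for n in("scene","top"):
    f=grab(n,f"pics/{n}0.png"); np.save(f"/tmp/{n}0.npy",cloud(f)); print(n,f["t"],-np.array(f["R"]).T@f["t"])
E
```

```text
pics
{'time_s': 0.0, 'qpos': array([ 6.85841622e+01,  1.83501180e+01,  8.97045090e+01, -1.32613797e-03,
        7.20434283e+01, -1.14376412e+00]), 'qvel': array([-0.0461787 , -0.01658991,  0.02339956, -0.07146784,  0.06162173,
       -0.05128436]), 'effort': array([-6.53723646e-05, -4.12468314e+01, -2.31973654e+01,  7.27739884e-02,
        4.55429172e-02, -1.18541038e-04]), 'ee_pos': array([199.03217537, 538.93233697, 213.14839796]), 'ee_rot': array([-1.79901939e+02, -6.96703119e-04,  1.59728336e+02]), 'force': array([ 0.72481247,  0.29933476, -0.42571596]), 'torque': array([-0.02897665,  0.00656158, -0.00146946]), 'gripper_force': 0.0, 'gripper_width': 91.21462838917624}
scene [ 417.87549144  -64.17752929 2017.11156527] [1485.09618054  994.20348265 1026.41439876]
top [ -40.38884939  574.59065297 1820.18602874] [ 327.70828501  -10.40854381 1880.78754755]
```

View pics/scene0.png

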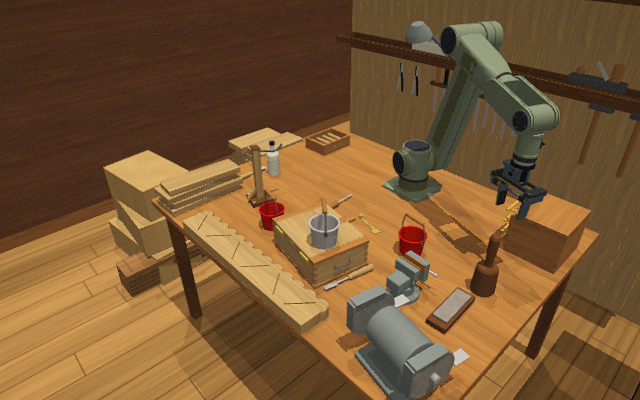

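View pics/top0.png

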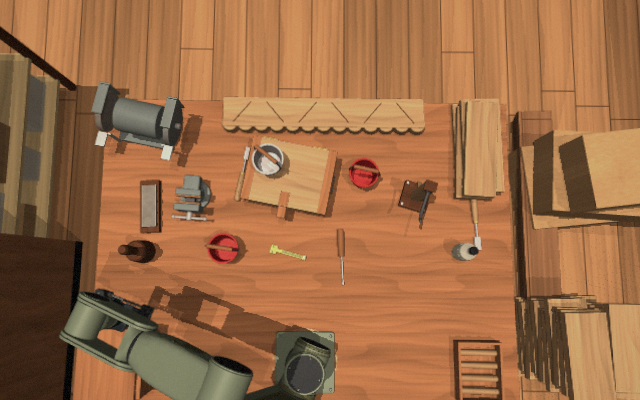

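The top view shows the box at about (288,178), the steel kettle at (268,158), the pull at (284,205), the hook post at (428,195), and the red kettles at (365,174) and (223,249). Next I'll measure from the depth data.

Run:
```python
from h import *
W=np.load("/tmp/top0.npy"); S=np.load("/tmp/scene0.npy")
def roi(W,r0,r1,c0,c1): return W[r0:r1,c0:c1].reshape(-1,3)
def sel(P,z0,z1): return P[(P[:,2]>z0)&(P[:,2]<z1)]
def line(P):
    c=P.mean(0); ev,V=np.linalg.eigh(np.cov(P[:,:2].T)); d=V[:,1]; s=(P[:,:2]-c[:2])@d
    return c.round(1),d.round(3),np.degrees(np.arctan2(d[1],d[0])).round(1),len(P),(s.min().round(),s.max().round())
k=roi(W,135,180,245,290)
print("grip top cam",line(sel(k,250,290)), k[:,2].max())
print("rim",line(sel(k,180,200)))
rim=sel(k,185,200); print("rim mid",(rim.min(0)+rim.max(0))/2, np.ptp(rim,axis=0))
ks=roi(S,195,250,305,345); print("grip scene",line(sel(ks,250,275)))
lid=roi(W,130,220,235,342); L=sel(lid,106,122).astype(np.float32)
r=cv2.minAreaRect(L[:,:2]); print("lid z",np.median(L[:,2]),"rect",r)
p=sel(roi(W,190,222,265,300),95,125); print("pull region",p.min(0),line(p))
hp=roi(W,170,240,395,445); 
print("post top",line(sel(hp,255,270))); print("hook",line(sel(hp,215,258)));
hs=roi(S,135,212,240,285);print("post scene",line(sel(hs,258,266)));print("hook scene",line(sel(hs,215,256)))
b=sel(hp,10,40).astype(np.float32);print("base",cv2.minAreaRect(b[:,:2]),np.median(b[:,2]))
for n,f,box in(("T","pics/top0.png",(130,225,230,450)),):
    im=cv2.imread(f)[box[0]:box[1],box[2]:box[3]]; cv2.imwrite("pics/crop1.png",cv2.resize(im,None,fx=3.6,fy=3.6,interpolation=cv2.INTER_CUBIC))
```

```text
grip top cam (array([684. , 130.2, 268.2]), array([0.641, 0.767]), np.float64(50.1), 122, (np.float64(-48.0), np.float64(47.0))) nan
rim (array([690.9, 132.5, 193. ]), array([-0.789,  0.614]), np.float64(142.1), 196, (np.float64(-48.0), np.float64(56.0)))
rim mid [685.85558806 130.65187399 192.55607841] [106.34626803 103.81995006  14.82177169]
grip scene (array([693.2, 141.2, 266.2]), array([0.616, 0.787]), np.float64(51.9), 78, (np.float64(-55.0), np.float64(42.0)))Traceback (most recent call last):
  File "<stdin>", line 14, in <module>
cv2.error: OpenCV(4.12.0) /io/opencv/modules/imgproc/src/convhull.cpp:143: error: (-215:Assertion failed) total >= 0 && (depth == CV_32F || depth == CV_32S) in function 'convexHull'
```

Run:
```python
from h import *
W=np.load("/tmp/top0.npy"); S=np.load("/tmp/scene0.npy")
def roi(W,r0,r1,c0,c1): return W[r0:r1,c0:c1].reshape(-1,3)
def sel(P,z0,z1): return P[(P[:,2]>z0)&(P[:,2]<z1)]
def line(P):
    if len(P)<3: return len(P)
    c=P.mean(0); ev,V=np.linalg.eigh(np.cov(P[:,:2].T)); d=V[:,1]; s=(P[:,:2]-c[:2])@d
    return c.round(1),d.round(3),np.degrees(np.arctan2(d[1],d[0])).round(1),len(P),(s.min().round(),s.max().round())
R=lambda P:cv2.minAreaRect(np.ascontiguousarray(P[:,:2],np.float32))
L=sel(roi(W,130,220,235,342),106,122); print("lid z",np.median(L[:,2]))
p=sel(roi(W,200,222,270,300),95,125); print("pull region",p.min(0),line(p),np.median(p[:,2]))
Lb=L[(L[:,0]>575)]; print("lid rect",R(L)); 
hp=roi(W,170,240,395,445); 
print("post top",line(sel(hp,257,270)),R(sel(hp,257,270))); print("hook",line(sel(hp,205,257)));
hs=roi(S,135,212,240,285);print("post scene",line(sel(hs,257,268)));print("hook scene",line(sel(hs,205,256)))
b=sel(hp,10,40);print("base",R(b),np.median(b[:,2]))
im=cv2.imread("pics/top0.png")[130:225,230:450]; cv2.imwrite("pics/crop1.png",cv2.resize(im,None,fx=3.6,fy=3.6,interpolation=cv2.INTER_CUBIC))
```

```text
lid z 114.8592041970313
pull region [493.84261865  25.02796019  99.37174005] (array([535.4,  74.3, 114.3]), array([-0.167,  0.986]), np.float64(99.6), 321, (np.float64(-52.0), np.float64(50.0))) 114.65301937604934
lid rect ((630.460693359375, 65.6428451538086), (301.01947021484375, 275.595947265625), 79.0427474975586)
post top (array([ 585.8, -395.5,  262.7]), array([-0.962,  0.272]), np.float64(164.2), 122, (np.float64(-18.0), np.float64(112.0))) ((541.3999633789062, -381.2927551269531), (39.734798431396484, 129.88442993164062), 71.7498550415039)
hook (array([ 542.3, -380. ,  235.7]), array([-0.977,  0.214]), np.float64(167.7), 147, (np.float64(-61.0), np.float64(73.0)))
post scene (array([ 588.9, -390.2,  263.3]), array([-0.967,  0.254]), np.float64(165.3), 43, (np.float64(-19.0), np.float64(113.0)))
hook scene (array([ 568.6, -379.8,  233.2]), array([-0.982,  0.187]), np.float64(169.2), 159, (np.float64(-43.0), np.float64(96.0)))
base ((558.1008911132812, -414.86114501953125), (179.30303955078125, 252.4900665283203), 88.62159729003906) 21.992606263963218
```

View pics/crop1.png

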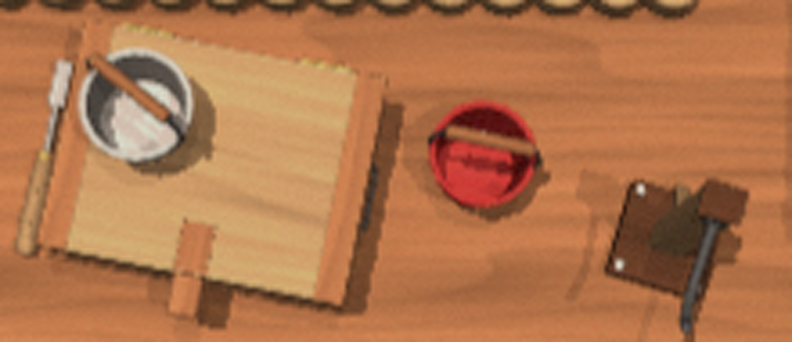

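The crop shows the pull tip at (184,312), the kettle grip running from (90,58) to (182,130), the hook tip at (687,325) and the post top at (723,200). Next I'll refine the post axis and lid frame.

Run:
```python
from h import *
W=np.load("/tmp/top0.npy"); S=np.load("/tmp/scene0.npy")
def roi(W,r0,r1,c0,c1): return W[r0:r1,c0:c1].reshape(-1,3)
for n,P in(("top",roi(W,170,240,395,445)),("scene",roi(S,135,212,240,285))):
    P=P[(P[:,2]>205)&(P[:,2]<275)]
    pt=P[(P[:,0]>568)&(P[:,2]>252)]; r=cv2.minAreaRect(np.float32(pt[:,:2])); print(n,"post",pt.mean(0),r)
    h=P[P[:,0]<563]; d=np.polyfit(h[:,0],h[:,1],1); print("hook slope",d, np.degrees(np.arctan(d[0])))
    ps=pt.mean(0)[:2]; u=np.array([-1,-d[0]])/np.hypot(1,d[0]); s=(h[:,:2]-ps)@u
    lat=(h[:,:2]-ps)@[-u[1],u[0]]; print("s max",np.sort(s)[-5:].round(),"lat",lat.mean().round(1))
    for a in range(20,130,10):
        m=(s>=a)&(s<a+10); print(a, m.sum(), h[m,2].mean().round() if m.any() else '', end='; ')
    print()
P=roi(W,130,222,235,342); P=P[(P[:,2]>108)&(P[:,2]<121)]
best=None
for yaw in np.arange(-16,-6,.5):
    a=np.radians(yaw); x=P[:,:2]@[np.cos(a),np.sin(a)]; y=P[:,:2]@[-np.sin(a),np.cos(a)]
    sharp=np.sum(np.histogram(x,np.arange(400,900,3))[0]**2)+np.sum(np.histogram(y,np.arange(-100,400,3))[0]**2)
    if best is None or sharp>best[0]: best=(sharp,yaw)
yaw=best[1];a=np.radians(yaw); ex=np.array([np.cos(a),np.sin(a)]);ey=np.array([-ex[1],ex[0]]); x=P[:,:2]@ex;y=P[:,:2]@ey
print("yaw",yaw)
hx=np.histogram(x,np.arange(440,800,4)); hy=np.histogram(y,np.arange(0,400,4))
def edges(h,f):
    c,e=h; k=np.where(c>f*np.median(c[c>5]))[0]; return e[k[0]],e[k[-1]+1]
X=edges(hx,.5);Y=edges(hy,.5); print("x edges",X,"y",Y)
m=(x<X[0]-6); print("pull y mid",y[m].mean(),"n",m.sum(),"x range",x[m].min(), np.ptp(y[m]))
yp=np.mean(Y); print("pull pt via box",ex*(X[0]-26)+ey*yp," hinge",ex*X[1]+ey*yp, "kettle rel", np.dot([685,130.5],ex)-X[0], np.dot([685,130.5],ey)-Y[0])
```

```text
top post [ 586.79823317 -395.6089718   262.69030253] ((587.0040893554688, -396.28326416015625), (41.56821823120117, 32.933021545410156), 75.07788848876953)
hook slope [  -0.29082474 -224.40987292] -16.215737696089306
s max [116. 117. 118. 119. 120.] lat -0.5
20 4 242.0; 30 11 242.0; 40 8 237.0; 50 11 236.0; 60 10 232.0; 70 11 229.0; 80 9 233.0; 90 8 234.0; 100 9 243.0; 110 9 253.0; 120 0 ; 
scene post [ 593.1154574  -389.03171708  261.43305574] ((590.4266967773438, -392.6131591796875), (39.768310546875, 33.199310302734375), 72.27488708496094)
hook slope [  -0.32690511 -202.97440271] -18.102833028607222
s max [116. 117. 118. 121. 122.] lat 7.4
20 1 245.0; 30 6 241.0; 40 6 236.0; 50 4 234.0; 60 5 232.0; 70 4 229.0; 80 6 230.0; 90 6 232.0; 100 7 239.0; 110 7 247.0; 120 2 248.0; 
yaw -10.5
x edges (np.int64(508), np.int64(736)) y (np.int64(28), np.int64(328))
pull y mid 179.42622093379427 n 71 x range 470.1066742010285 29.331528949067433
pull pt via box [506.36678898  87.18185026]  hinge [756.1135355   40.89402678] kettle rel 141.74787560458367 225.1461003992171
```

Call:
{"method": "send_rows", "body": {
  "motion": [
    [0, 0, 0.12, 0, 0, 0, 0.3],
    [0, 0, 0.25, 0, 0, 0, 0.3],
    [0.05, -0.05, 0.3, 0, 0, -0.15, 0.3],
    [0.15, -0.14, 0.3, 0, 0, -0.3, 0.3],
    [0.25, -0.23, 0.3, 0, 0, -0.45, 0.3],
    [0.35, -0.32, 0.3, 0, 0, -0.6, 0.3],
    [0.45, -0.41, 0.3, 0, 0, -0.75, 0.3],
    [0.55, -0.5, 0.3, 0, 0, -0.9, 0.3],
    [0.65, -0.59, 0.3, 0, 0, -1, 0.3],
    [0.75, -0.68, 0.3, 0, 0, -1, 0.3],
    [0.85, -0.77, 0.3, 0, 0, -1, 0.3],
    [0.937, -0.858, 0.3, 0, 0, -1, 0.3],
    [0.937, -0.858, 0.3, 0, 0, -1, 0.3]
  ]
}}

```text
time_s: 1.72
ee_pos: [669.4, 107.8, 362.5]
ee_rot: [-179.9, 0.0, 99.6]
force: [0.0, 0.6, -0.0]
gripper_width: 59.4
gripper_force: 0.0
```

Call:
{"method": "send_rows", "body": {
  "motion": [
    [-0.003, 0.004, 0, 0, 0, -0.17, 0.3],
    [-0.003, 0.004, 0, 0, 0, -0.34, 0.3],
    [-0.003, 0.004, 0, 0, 0, -0.5, 0.3],
    [-0.003, 0.004, 0, 0, 0, -0.66, 0.3],
    [-0.003, 0.004, 0, 0, 0, -0.82, 0.3],
    [-0.003, 0.004, -0.07, 0, 0, -0.82, 0.3],
    [-0.003, 0.004, -0.14, 0, 0, -0.82, 0.3],
    [-0.003, 0.004, -0.18, 0, 0, -0.82, 0.3],
    [-0.003, 0.004, -0.21, 0, 0, -0.82, 0.3],
    [-0.003, 0.004, -0.231, 0, 0, -0.82, 0.3],
    [-0.003, 0.004, -0.231, 0, 0, -0.82, 0.3]
  ]
}}

```text
time_s: 3.1
ee_pos: [666.1, 112.4, 247.9]
ee_rot: [-180.0, 0.0, 50.5]
force: [0.4, -0.1, 0.5]
gripper_width: 59.2
gripper_force: 0.0
```

Run:
```python
from h import *
f=grab("scene"); im=f["pixels"][150:280,260:400,::-1]; cv2.imwrite("pics/c2.png",cv2.resize(im,None,fx=4,fy=4,interpolation=cv2.INTER_CUBIC)); print(env.state()["qpos"])
```

```text
[ 8.60237959e+00  2.67538374e+01  7.14345938e+01 -2.90787726e-03
  8.17803286e+01  4.80769440e+01]
```

View pics/c2.png

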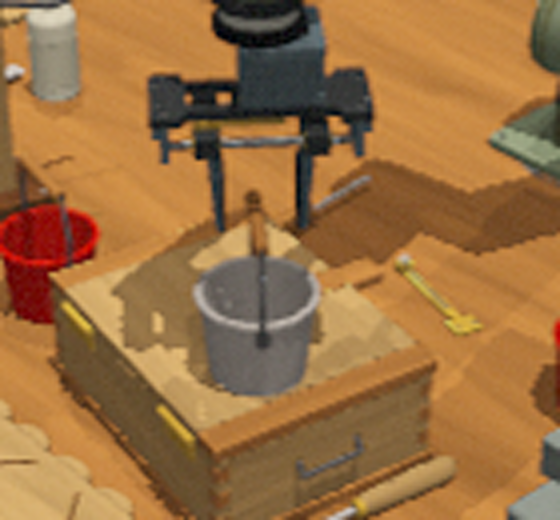

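The fingers, at (220,210) and (303,210), straddle the far end of the grip at (258,225). I'll centre by a few millimetres and close.

Call:
{"method": "send_rows", "body": {
  "motion": [
    [0.004, -0.004, 0, 0, 0, 0, 0.3],
    [0.004, -0.004, 0, 0, 0, 0, -0.2],
    [0.004, -0.004, 0, 0, 0, 0, -0.5],
    [0.004, -0.004, 0, 0, 0, 0, -0.7],
    [0.004, -0.004, 0, 0, 0, 0, -1],
    [0.004, -0.004, 0, 0, 0, 0, -1],
    [0.004, -0.004, 0, 0, 0, 0, -1],
    [0.004, -0.004, 0, 0, 0, 0, -1]
  ],
  "squeeze": 50
}}

```text
time_s: 4.15
ee_pos: [668.4, 110.3, 248.5]
ee_rot: [180.0, -0.0, 50.5]
force: [1.2, -0.5, 0.1]
gripper_width: 12.9
gripper_force: 50.0
```

Call:
{"method": "send_rows", "body": {
  "motion": [
    [0, 0, 0.01, 0, 0, 0, -1],
    [0, 0, 0.02, 0, 0, 0, -1],
    [0, 0, 0.04, 0, 0, 0, -1],
    [0, 0, 0.06, 0, 0, 0, -1],
    [0, 0, 0.06, 0, 0, 0, -1]
  ]
}}

```text
time_s: 4.78
ee_pos: [668.8, 110.5, 280.1]
ee_rot: [179.9, -0.1, 50.5]
force: [0.6, 0.0, -2.1]
gripper_width: 12.9
gripper_force: 50.0
```

Run:
```python
from h import *
f=grab("scene"); im=f["pixels"][150:280,260:400,::-1]; cv2.imwrite("pics/c3.png",cv2.resize(im,None,fx=4,fy=4,interpolation=cv2.INTER_CUBIC)); s=env.state();print(s["ee_pos"],s["force"],s["torque"],s["gripper_width"])
```

```text
[668.42801985 110.42450703 279.20640609] [-0.73321531 -0.8332106  -3.52774874] [-0.1726835   0.22400132  0.04152545] 13.157511939355292
```

View pics/c3.png

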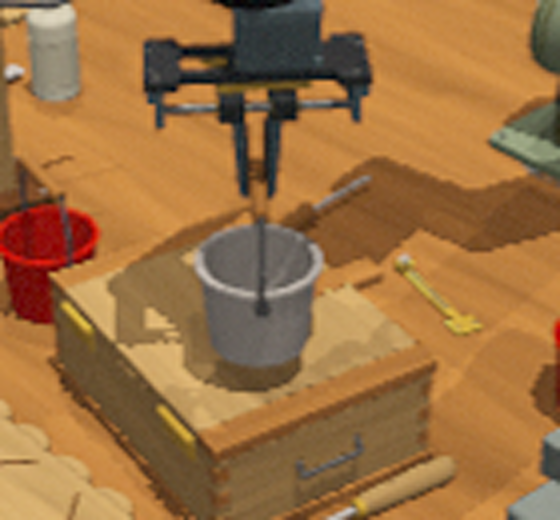

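The kettle hangs level in the gripper at (262,290), clear of the lid. Now I'll carry it up and round to the front of the hook.

Call:
{"method": "send_rows", "body": {
  "motion": [
    [0, 0, 0.03, 0, 0, 0, -1],
    [0, 0, 0.08, 0, 0, 0, -1],
    [-0.01, -0.02, 0.13, 0, 0, 0.02, -1],
    [-0.03, -0.06, 0.16, 0, 0, 0.05, -1],
    [-0.06, -0.11, 0.16, 0, 0, 0.08, -1],
    [-0.1, -0.18, 0.16, 0, 0, 0.11, -1],
    [-0.145, -0.26, 0.16, 0, 0, 0.14, -1],
    [-0.19, -0.34, 0.16, 0, 0, 0.17, -1],
    [-0.24, -0.42, 0.16, 0, 0, 0.2, -1],
    [-0.29, -0.5, 0.16, 0, 0, 0.23, -1],
    [-0.33, -0.58, 0.16, 0, 0, 0.26, -1],
    [-0.375, -0.66, 0.16, 0, 0, 0.29, -1],
    [-0.42, -0.74, 0.16, 0, 0, 0.32, -1],
    [-0.46, -0.81, 0.16, 0, 0, 0.35, -1],
    [-0.5, -0.87, 0.16, 0, 0, 0.37, -1],
    [-0.525, -0.92, 0.16, 0, 0, 0.388, -1],
    [-0.537, -0.945, 0.16, 0, 0, 0.388, -1],
    [-0.541, -0.955, 0.16, 0, 0, 0.388, -1],
    [-0.541, -0.955, 0.16, 0, 0, 0.388, -1]
  ]
}}

```text
time_s: 7.2
ee_pos: [398.1, -366.7, 358.6]
ee_rot: [180.0, -0.0, 73.8]
force: [0.0, -0.6, -2.8]
gripper_width: 12.9
gripper_force: 50.0
```

Run:
```python
from h import *
s=env.state();print(s["ee_pos"],s["ee_rot"],s["force"],s["gripper_width"])
g=grab("scene");W=cloud(g)
im=g["pixels"][90:240,200:400,::-1]; cv2.imwrite("pics/c4.png",cv2.resize(im,None,fx=4,fy=4,interpolation=cv2.INTER_CUBIC))
```

```text
[ 398.09193752 -366.68317722  358.56974678] [ 1.79984190e+02 -3.43410510e-02  7.38211237e+01] [ 0.02866685 -0.57086936 -2.83108345] 12.856219396679501
```

View pics/c4.png

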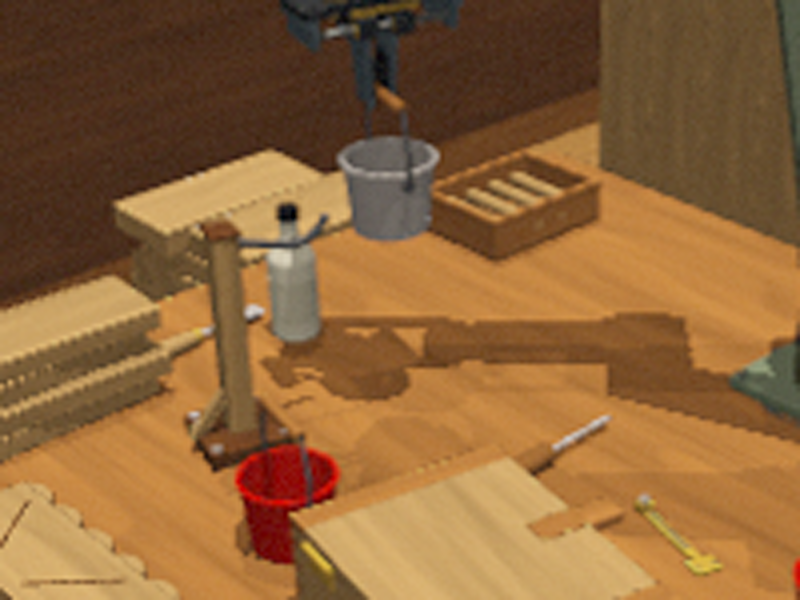

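The kettle at (388,190) hangs level in front of the hook tip at (325,220). Next I'll lower it and thread it onto the hook.

Call:
{"method": "send_rows", "body": {
  "motion": [
    [0, 0, -0.04, 0, 0, 0, -1],
    [0, 0, -0.1, 0, 0, 0, -1],
    [0, 0, -0.15, 0, 0, 0, -1],
    [0, 0, -0.185, 0, 0, 0, -1],
    [0, 0, -0.2, 0, 0, 0, -1],
    [0, 0, -0.2, 0, 0, 0, -1],
    [0.02, -0.006, -0.2, 0, 0, 0, -1],
    [0.05, -0.0145, -0.2, 0, 0, 0, -1],
    [0.08, -0.023, -0.2, 0, 0, 0, -1],
    [0.11, -0.032, -0.2, 0, 0, 0, -1],
    [0.14, -0.041, -0.2, 0, 0, 0, -1],
    [0.17, -0.0495, -0.2, 0, 0, 0, -1],
    [0.195, -0.0568, -0.2, 0, 0, 0, -1],
    [0.211, -0.0614, -0.2, 0, 0, 0, -1],
    [0.211, -0.0614, -0.2, 0, 0, 0, -1]
  ]
}}

```text
time_s: 9.12
ee_pos: [503.6, -397.9, 258.2]
ee_rot: [-180.0, -0.0, 73.8]
force: [-0.3, 0.9, -2.2]
gripper_width: 12.6
gripper_force: 50.0
```

Run:
```python
from h import *
s=env.state();print(s["ee_pos"],s["ee_rot"],s["force"],s["torque"],s["gripper_width"])
g=grab("scene");W=cloud(g)
im=g["pixels"][110:220,210:350,::-1]; cv2.imwrite("pics/c5.png",cv2.resize(im,None,fx=5,fy=5,interpolation=cv2.INTER_CUBIC))
```

```text
[ 503.60418976 -397.87060574  258.20546985] [-1.79979119e+02 -4.54949830e-03  7.38279840e+01] [-0.32692316  0.87205096 -2.21392214] [-0.11590647  0.15288617  0.00802341] 12.639463668533025
```

View pics/c5.png

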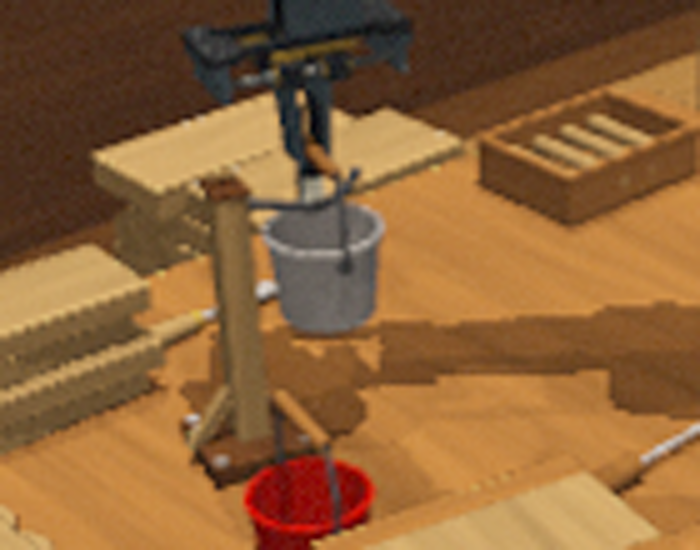

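The handle opening is threaded over the hook, with the grip at (320,157) above the bar at (320,205). I'll lower it gently.

Call:
{"method": "send_rows", "body": {
  "motion": [
    [0, 0, -0.015, 0, 0, 0, -1],
    [0, 0, -0.03, 0, 0, 0, -1],
    [0, 0, -0.045, 0, 0, 0, -1],
    [0, 0, -0.056, 0, 0, 0, -1],
    [0, 0, -0.062, 0, 0, 0, -1],
    [0, 0, -0.062, 0, 0, 0, -1]
  ]
}}

```text
time_s: 9.93
ee_pos: [503.2, -397.8, 227.3]
ee_rot: [-180.0, -0.0, 73.8]
force: [-0.1, 0.4, -2.5]
gripper_width: 13.1
gripper_force: 50.0
```

Call:
{"method": "send_rows", "body": {
  "motion": [
    [0, 0, -0.004, 0, 0, 0, -1],
    [0, 0, -0.008, 0, 0, 0, -1],
    [0, 0, -0.008, 0, 0, 0, -1]
  ]
}}

```text
time_s: 10.3
ee_pos: [503.4, -398.0, 224.3]
ee_rot: [179.9, 0.0, 73.8]
force: [0.1, 0.0, 1.4]
gripper_width: 12.8
gripper_force: 50.0
```

Call:
{"method": "send_rows", "body": {
  "motion": [
    [0, 0, 0.001, 0, 0, 0, -1],
    [0, 0, 0.001, 0, 0, 0, -0.65],
    [0, 0, 0.001, 0, 0, 0, -0.55],
    [0, 0, 0.001, 0, 0, 0, -0.4],
    [0, 0, 0.001, 0, 0, 0, -0.2],
    [0, 0, 0.001, 0, 0, 0, -0.2],
    [0, 0, 0.001, 0, 0, 0, -0.2]
  ]
}}

```text
time_s: 11.18
ee_pos: [503.2, -397.8, 224.0]
ee_rot: [180.0, -0.0, 73.8]
force: [0.1, 0.0, 0.2]
gripper_width: 36.5
gripper_force: 0.0
```

Call:
{"method": "send_rows", "body": {
  "motion": [
    [0, 0, 0.02, 0, 0, 0, -0.2],
    [0, 0, 0.05, 0, 0, 0, -0.2],
    [0, 0, 0.1, 0, 0, 0, -0.2],
    [0, 0, 0.18, 0, 0, 0, -0.2],
    [0, 0, 0.26, 0, 0, 0, -0.2],
    [0, 0, 0.26, 0, 0, 0, -0.2]
  ]
}}

```text
time_s: 11.92
ee_pos: [504.2, -398.6, 359.4]
ee_rot: [179.5, 0.2, 73.8]
force: [0.2, 0.0, -0.8]
gripper_width: 36.6
gripper_force: 0.0
```

Run:
```python
from h import *
g=grab("scene");s=env.state();print(s["ee_pos"],s["qpos"])
im=g["pixels"][110:220,210:350,::-1]; cv2.imwrite("pics/c6.png",cv2.resize(im,None,fx=5,fy=5,interpolation=cv2.INTER_CUBIC))
```

```text
[ 503.63272715 -398.14545798  356.65127669] [-3.93550955e+01  2.20823643e+01  6.39627426e+01  1.30418534e-03
  9.36694190e+01 -2.31627077e+01]
```

View pics/c6.png

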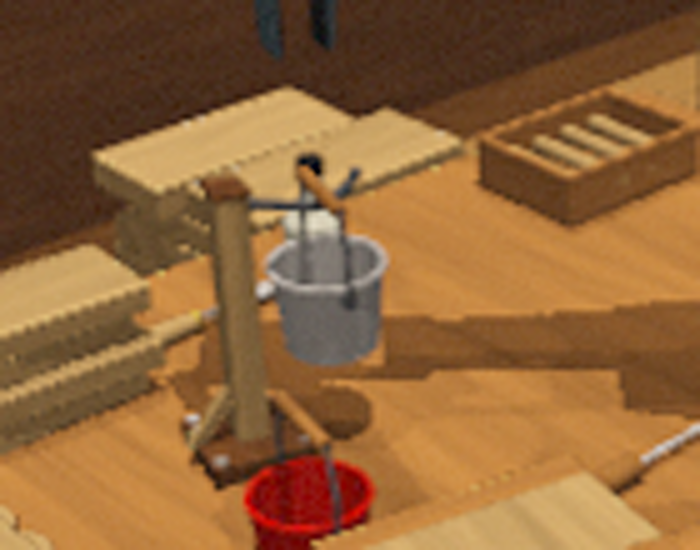

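The kettle hangs from the hook at (325,190) with the gripper clear. Next is the lid: turn the tool and move in front of the pull.

Call:
{"method": "send_rows", "body": {
  "motion": [
    [0, 0.03, 0.02, 0, 0, 0.1, -0.2],
    [-0.01, 0.1, 0.02, 0, 0, 0.25, 0],
    [-0.02, 0.2, 0.02, 0, 0, 0.4, 0.3],
    [-0.04, 0.3, 0, 0, 0, 0.55, 0.3],
    [-0.05, 0.4, 0, 0, 0, 0.7, 0.3],
    [-0.07, 0.5, 0, 0, 0, 0.85, 0.3],
    [-0.08, 0.6, -0.02, 0, 0, 1, 0.3],
    [-0.09, 0.7, -0.03, 0, 0, 1, 0.3],
    [-0.1, 0.8, -0.05, 0, 0, 1, 0.3],
    [-0.11, 0.88, -0.05, 0, 0, 1, 0.3],
    [-0.117, 0.92, -0.05, 0, 0, 1, 0.3],
    [-0.117, 0.92, -0.05, 0, 0, 1, 0.3]
  ]
}}

```text
time_s: 13.48
ee_pos: [443.9, 63.1, 328.2]
ee_rot: [-179.9, -0.1, 134.0]
force: [0.2, -0.1, 0.2]
gripper_width: 59.2
gripper_force: 0.0
```

Call:
{"method": "send_rows", "body": {
  "motion": [
    [0, 0, 0, 0, 0, 0.15, 0.3],
    [0, 0, 0, 0, 0, 0.3, 0.3],
    [0, 0, 0, 0, 0, 0.45, 0.3],
    [0, 0, 0, 0, 0, 0.595, 0.3],
    [0, 0, 0, 0, 0, 0.595, 0.3]
  ]
}}

```text
time_s: 14.1
ee_pos: [444.6, 61.2, 328.5]
ee_rot: [-180.0, -0.1, 169.3]
force: [0.5, 1.5, -0.6]
gripper_width: 59.3
gripper_force: 0.0
```

Call:
{"method": "send_rows", "body": {
  "motion": [
    [0.01, 0.015, 0, -0.025, -0.13, 0, 0.3],
    [0.02, 0.03, 0, -0.05, -0.27, 0, 0.3],
    [0.03, 0.05, -0.04, -0.075, -0.4, 0, 0.3],
    [0.039, 0.069, -0.1, -0.1, -0.53, 0, 0.3],
    [0.039, 0.069, -0.15, -0.125, -0.66, 0, 0.3],
    [0.039, 0.069, -0.2, -0.137, -0.7375, 0, 0.3],
    [0.039, 0.069, -0.25, -0.137, -0.7375, 0, 0.3],
    [0.039, 0.069, -0.25, -0.137, -0.7375, 0, 0.3]
  ]
}}

```text
time_s: 15.1
ee_pos: [462.4, 95.5, 201.2]
ee_rot: [-179.7, 44.7, 169.7]
force: [-0.0, -0.9, 0.8]
gripper_width: 59.1
gripper_force: 0.0
```

Run:
```python
from h import *
from scipy.spatial.transform import Rotation as R
s=env.state();print(s["ee_pos"],s["qpos"]); print(R.from_euler("xyz",s["ee_rot"],degrees=True).as_matrix().round(3))
```

```text
[462.39007528  95.54055666 201.21976704] [ 28.79015347  -2.90410391 133.73166864 -67.82924842  28.9488957
   5.10994715]
[[-0.699  0.183  0.692]
 [ 0.127  0.983 -0.131]
 [-0.704 -0.004 -0.71 ]]
```

Call:
{"method": "send_rows", "body": {
  "motion": [
    [0.02, -0.004, -0.04, 0, 0, 0, 0.3],
    [0.04, -0.007, -0.08, 0, 0, 0, 0.3],
    [0.06, -0.011, -0.12, 0, 0, 0, 0.3],
    [0.08, -0.015, -0.155, 0, 0, 0, 0.3],
    [0.1, -0.018, -0.19, 0, 0, 0, 0.3],
    [0.114, -0.021, -0.215, 0, 0, 0, 0.3],
    [0.114, -0.021, -0.215, 0, 0, 0, 0.3],
    [0.114, -0.021, -0.215, 0, 0, 0, 0.3]
  ]
}}

```text
time_s: 16.1
ee_pos: [523.3, 95.1, 141.3]
ee_rot: [-179.0, 41.0, 169.5]
force: [-0.4, -0.3, 0.1]
gripper_width: 59.3
gripper_force: 0.0
```

Run:
```python
from h import *
s=env.state();print(s["ee_pos"],s["ee_rot"],s["qpos"],s["force"])
a=grab("scene")["pixels"][190:290,260:400,::-1]; b=grab("top")["pixels"][150:250,220:360,::-1]
r=lambda i:cv2.resize(i,None,fx=2.8,fy=2.8*1.4,interpolation=cv2.INTER_CUBIC)
cv2.imwrite("pics/c7.png",np.hstack([r(a),r(b)]))
```

```text
[523.28201888  95.14166093 141.31199158] [-179.0049571    41.02690416  169.48262598] [ 22.68216212   8.18210078 130.89260609 -76.9950525   22.56573689
  12.40570748] [-0.4215122  -0.27854831  0.10742393]
```

View pics/c7.png

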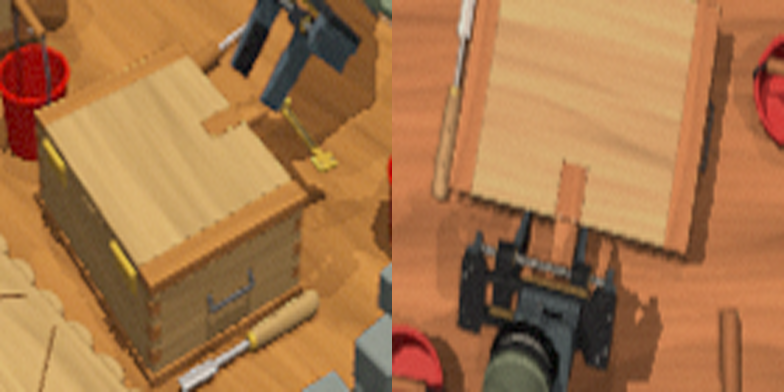

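The top view shows the pull at (567,225) centred between the open fingers, but joint 4 has reached its limit, so the tool has stalled high. I'll back out and use a steeper tool.

Call:
{"method": "send_rows", "body": {
  "motion": [
    [-0.04, 0.007, 0.1, 0, 0, 0, 0.3],
    [-0.08, 0.014, 0.18, 0, 0, 0, 0.3],
    [-0.1, 0.018, 0.215, 0, 0, 0, 0.3],
    [-0.114, 0.021, 0.215, 0, 0, 0, 0.3],
    [-0.114, 0.021, 0.215, 0, 0, 0, 0.3]
  ]
}}

```text
time_s: 16.82
ee_pos: [465.6, 105.5, 247.8]
ee_rot: [-178.9, 41.0, 169.6]
force: [-0.9, 0.2, -0.3]
gripper_width: 59.0
gripper_force: 0.0
```

```bash
cat >> h.py <<'E'
from scipy.spatial.transform import Rotation as R
EX=np.array([.9833,-.1822,0]);EY=np.array([.1822,.9833,0]);EZ=np.array([0,0,1.])
def rel(pull,el,out=3):
    """shift/turn (normalised) from the present pose to grasp 'pull' with tool elevation el in the chest's x-z plane"""
    s=env.state(); e=np.radians(el); z=np.cos(e)*EX+np.sin(e)*EZ
    T=np.column_stack([np.cross(EY,z),EY,z]); p=np.array(pull)+19*z-out*EX
    C=R.from_euler("xyz",s["ee_rot"],degrees=True)
    return ((p-s["ee_pos"])/500).round(3),(np.degrees((R.from_matrix(T)*C.inv()).as_rotvec())/60).round(3),p.round(1)
E
python3 - <<'E'
from h import *
for el in(-60,-65,-70): print(el,rel([509.4,87.1,107],el))
print(env.state()["qpos"])
E
```

```text
-60 (array([ 0.1  , -0.039, -0.315]), array([0.047, 0.177, 0.009]), array([515.8,  85.9,  90.5]))
-65 (array([ 0.098, -0.039, -0.316]), array([0.063, 0.259, 0.009]), array([514.3,  86.2,  89.8]))
-70 (array([ 0.095, -0.038, -0.317]), array([0.079, 0.341, 0.008]), array([512.8,  86.5,  89.1]))
[ 28.93883715  -5.58994834 125.21900692 -46.27245538  36.53767256
 -17.92555916]
```

Call:
{"method": "send_rows", "body": {
  "motion": [
    [0.02, -0.01, -0.03, 0.03, 0.13, 0.004, 0.3],
    [0.05, -0.02, -0.08, 0.063, 0.259, 0.009, 0.3],
    [0.07, -0.03, -0.14, 0.063, 0.259, 0.009, 0.3],
    [0.09, -0.039, -0.2, 0.063, 0.259, 0.009, 0.3],
    [0.098, -0.039, -0.24, 0.063, 0.259, 0.009, 0.3],
    [0.098, -0.039, -0.24, 0.063, 0.259, 0.009, 0.3]
  ]
}}

```text
time_s: 17.58
ee_pos: [514.0, 85.3, 125.6]
ee_rot: [-179.8, 24.7, 169.5]
force: [0.2, -0.1, -0.2]
gripper_width: 59.5
gripper_force: 0.0
```

Run:
```python
from h import *
print(rel([509.4,87.1,107],-65))
s=env.state();print(s["qpos"],s["ee_pos"])
```

```text
(array([ 0.001,  0.002, -0.072]), array([ 0.001, -0.005,  0.001]), array([514.3,  86.2,  89.8]))
[ 14.86628236   9.27155898 121.96959226 -22.66249968  28.10747644
 -46.46743229] [514.04412342  85.3093209  125.60841409]
```

Call:
{"method": "send_rows", "body": {
  "motion": [
    [0.001, 0.002, -0.03, 0, 0, 0, 0.3],
    [0.001, 0.002, -0.055, 0, 0, 0, 0.3],
    [0.001, 0.002, -0.072, 0, 0, 0, 0.3],
    [0.001, 0.002, -0.072, 0, 0, 0, 0.3],
    [0.001, 0.002, -0.072, 0, 0, 0, 0],
    [0.001, 0.002, -0.072, 0, 0, 0, -0.2],
    [0.001, 0.002, -0.072, 0, 0, 0, -0.5],
    [0.001, 0.002, -0.072, 0, 0, 0, -1],
    [0.001, 0.002, -0.072, 0, 0, 0, -1],
    [0.001, 0.002, -0.072, 0, 0, 0, -1]
  ],
  "squeeze": 40
}}

```text
time_s: 18.82
ee_pos: [516.2, 87.1, 93.2]
ee_rot: [179.9, 25.1, 169.4]
force: [-1.7, -1.2, 4.0]
gripper_width: 29.6
gripper_force: 40.0
```

Run:
```python
from h import *
s=env.state();print(s["qpos"],s["ee_pos"],s["ee_rot"],s["force"],s["torque"],s["gripper_width"])
# lid motion table: grasp offset from hinge rotates about EY with the tool
H=np.array([752.3,42.1,100]); v=s["ee_pos"]-H
for d in range(5,66,5): 
    p=R.from_rotvec(np.radians(d)*EY).apply(v)-v; print(d,(p/500).round(3),(EY*d/60).round(3)[:2])
```

```text
[ 15.02707409  12.26178143 124.57499531 -28.18510691  22.69656163
 -40.24386729] [516.19342847  87.1433518   93.2295457 ] [179.93430447  25.09867915 169.42732893] [-1.65174455 -1.2486167   3.96569781] [-0.19797779  0.23237297 -0.24382065] 29.64123295405364
5 [ 0.001 -0.     0.042] [0.015 0.082]
10 [ 0.005 -0.001  0.084] [0.03  0.164]
15 [ 0.013 -0.002  0.125] [0.046 0.246]
20 [ 0.024 -0.004  0.165] [0.061 0.328]
25 [ 0.039 -0.007  0.204] [0.076 0.41 ]
30 [ 0.057 -0.011  0.242] [0.091 0.492]
35 [ 0.078 -0.014  0.278] [0.106 0.574]
40 [ 0.102 -0.019  0.312] [0.121 0.656]
45 [ 0.129 -0.024  0.344] [0.137 0.737]
50 [ 0.159 -0.029  0.373] [0.152 0.819]
55 [ 0.191 -0.035  0.4  ] [0.167 0.901]
60 [ 0.225 -0.042  0.423] [0.182 0.983]
65 [ 0.261 -0.048  0.444] [0.197 1.065]
```

Call:
{"method": "send_rows", "body": {
  "motion": [
    [0, 0, 0.01, 0.004, 0.02, 0, -1],
    [0, 0, 0.025, 0.009, 0.05, 0, -1],
    [0.001, 0, 0.042, 0.015, 0.082, 0, -1],
    [0.003, 0, 0.063, 0.023, 0.123, 0, -1],
    [0.005, -0.001, 0.084, 0.03, 0.164, 0, -1],
    [0.009, -0.0015, 0.105, 0.038, 0.205, 0, -1],
    [0.013, -0.002, 0.125, 0.046, 0.246, 0, -1],
    [0.018, -0.003, 0.145, 0.053, 0.287, 0, -1],
    [0.024, -0.004, 0.165, 0.061, 0.328, 0, -1],
    [0.031, -0.0055, 0.185, 0.068, 0.369, 0, -1],
    [0.039, -0.007, 0.204, 0.076, 0.41, 0, -1],
    [0.048, -0.009, 0.223, 0.083, 0.451, 0, -1],
    [0.057, -0.011, 0.242, 0.091, 0.492, 0, -1],
    [0.057, -0.011, 0.242, 0.091, 0.492, 0, -1]
  ]
}}

```text
time_s: 20.58
ee_pos: [543.0, 82.0, 214.1]
ee_rot: [180.0, -5.3, 169.4]
force: [-6.9, 1.9, 4.2]
gripper_width: 29.9
gripper_force: 40.0
```

```bash
cat >> h.py <<'E'
def lid_angle(f):
    """lid angle by a robust plane fit of depth points above the box, chest frame"""
    W=cloud(f).reshape(-1,3); W=W[~np.isnan(W).any(1)]
    H=np.array([752.3,42.1,100]); x=(W-H)@EX; y=(W-H)@EY; z=W[:,2]-100
    r=np.hypot(x,z); a=np.degrees(np.arctan2(z,-x))
    m=(np.abs(y)<145)&(np.abs(y)>70)&(r>60)&(r<215)&(a>3)&(a<90)&(x<60)
    from collections import Counter
    h,e=np.histogram(a[m],np.arange(3,91,1)); k=h.argmax(); q=m&(np.abs(a-e[k])<5)
    c=np.polyfit(-x[q],z[q],1) ; return np.degrees(np.arctan(c[0])),q.sum(),c[1]
E
python3 - <<'E'
from h import *
s=env.state();print(s["qpos"],s["ee_pos"],s["ee_rot"],s["force"],s["gripper_width"])
H=np.array([752.3,42.1,100]); v=s["ee_pos"]-H; v0=np.array([516.2,87.1,93.2])-H
an=lambda v:np.degrees(np.arctan2(v[2],-v@EX)); print("kin angle",an(v)-an(v0),np.hypot(v[2],v@EX),np.hypot(v0[2],v0@EX))
for n in("top","scene"): print(n,lid_angle(grab(n)))
print(rel([0,0,0],-95)[1])
E
```

```text
[  6.44326777  18.65367094  89.32316395   1.59034614  77.05280793
 -73.4067454 ] [542.98593906  82.03054908 214.09311053] [179.98625772  -5.25782175 169.42622472] [-6.91315276  1.86159001  4.19359118] 29.928982673779736
kin angle 29.785694532801344 241.715187699386 240.45230135845418
top (np.float64(30.175848997442436), np.int64(856), np.float64(15.483547079013446))
scene (np.float64(29.50862801269558), np.int64(971), np.float64(18.16273694326093))
[-0.001 -0.003  0.001]
```

Call:
{"method": "send_rows", "body": {
  "motion": [
    [0.005, -0.001, 0.01, 0.004, 0.02, 0, -1],
    [0.01, -0.0015, 0.018, 0.008, 0.041, 0, -1],
    [0.021, -0.003, 0.036, 0.015, 0.082, 0, -1],
    [0.033, -0.0055, 0.053, 0.023, 0.123, 0, -1],
    [0.045, -0.008, 0.07, 0.03, 0.164, 0, -1],
    [0.058, -0.0105, 0.086, 0.038, 0.205, 0, -1],
    [0.072, -0.013, 0.102, 0.046, 0.246, 0, -1],
    [0.087, -0.0155, 0.117, 0.053, 0.287, 0, -1],
    [0.102, -0.018, 0.131, 0.061, 0.328, 0, -1],
    [0.118, -0.021, 0.145, 0.068, 0.369, 0, -1],
    [0.134, -0.024, 0.158, 0.076, 0.41, 0, -1],
    [0.151, -0.0275, 0.17, 0.083, 0.451, 0, -1],
    [0.161, -0.0295, 0.176, 0.088, 0.475, 0, -1],
    [0.168, -0.031, 0.181, 0.091, 0.492, 0, -1],
    [0.168, -0.031, 0.181, 0.091, 0.492, 0, -1],
    [0.168, -0.031, 0.181, 0.091, 0.492, 0, -1]
  ]
}}

```text
time_s: 22.68
ee_pos: [626.7, 66.1, 308.3]
ee_rot: [180.0, -35.2, 169.5]
force: [-7.0, 1.3, 12.2]
gripper_width: 29.7
gripper_force: 40.0
```

Run:
```python
from h import *
s=env.state();print(s["qpos"],s["ee_pos"],s["ee_rot"],s["force"],s["gripper_width"])
H=np.array([752.3,42.1,100]); v=s["ee_pos"]-H; v0=np.array([516.2,87.1,93.2])-H
an=lambda v:np.degrees(np.arctan2(v[2],-v@EX)); print("kin angle",an(v)-an(v0),np.hypot(v[2],v@EX))
for n in("top","scene"):
    g=grab(n,f"pics/{n}9.png"); print(n,lid_angle(g))
```

```text
[  1.36550434  42.46820172  43.27838279   8.69050011 128.5211163
 -74.84624423] [626.67302851  66.13286741 308.25038372] [179.99189719 -35.1688606  169.5361041 ] [-7.01929806  1.33547252 12.23846332] 29.713058501805264
kin angle 60.062216047746944 244.39440446778738
top (np.float64(58.95052485445264), np.int64(396), np.float64(35.58185830542313))
scene (np.float64(58.81284971105745), np.int64(902), np.float64(36.51182152399805))
```

View pics/scene9.png

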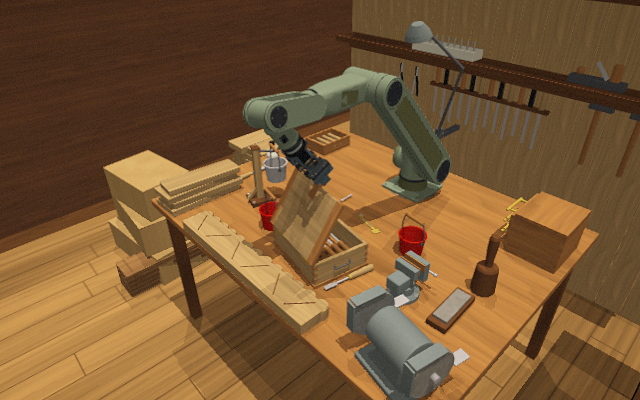

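The lid stands raised at about 59 to 60°, held by its pull at (318,180), and the kettle hangs at (275,168) on the hook. I'll let it settle, then hand in.

Call:
{"method": "send_rows", "body": {
  "motion": [
    [0.001, 0, 0, 0, 0, 0, -1],
    [0.001, 0, 0, 0, 0, 0, -1],
    [0.001, 0, 0, 0, 0, 0, -1],
    [0.001, 0, 0, 0, 0, 0, -1]
  ]
}}

```text
time_s: 23.28
ee_pos: [626.9, 66.1, 308.4]
ee_rot: [180.0, -35.2, 169.5]
force: [-6.5, 0.9, 13.6]
gripper_width: 30.0
gripper_force: 40.0
```

```bash
python3 -c "
from h import *
print(lid_angle(grab('scene'))); print(env.job_done())"
```

```text
(np.float64(59.20524275980653), np.int64(893), np.float64(35.06161830965949))
the job is handed in; nothing more can be done
None
```

I hung the kettle on the hook and let go of it, and the arm is holding the lid by its pull at about 59–60°; I handed the job in at about 23 s of the 64 s, and no verdict came back.

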